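# Flip the round cutting die onto the cutting board

## Robot

A 7-joint arm with a two-finger parallel gripper is mounted at the origin on the work surface; the furniture and walls round the work are solid. World frame = base frame: x ahead of the robot, y to its left, z up, the work surface at z = 0. Lengths are in m, angles in rad, forces in N, time in s.
With the tool pointing down it reaches from about 0.425 to 0.95 m from the base axis. Payload 4.7 kg.
Tool frame: the origin (TCP) lies at the very end of the fingers, on their centre line; the grasp point (between the pads) lies 19 mm behind it (ctrl.pinch_z is the distance from the TCP to the grasp point, in m); z points along the fingers, y is the line along which they close (so a half turn about z gives the same grasp; the last joint's range is limited). The gripper opens to 85 mm and grips with 20 to 120 N. Pads are 22 mm wide; open, the fingers measure 114 mm over their backs; the gripper's body (76 mm by 85 mm) begins 54 mm behind the grasp point. The pads swing forward as they close: fully open they stand 13 mm farther back than shut.
Start: joints at [1.136, 0.469, -0.049, 1.532, 0.024, 1.141, -0.082], TCP at [0.267, -0.62, 0.231] pointing down, gripper open.
Joint ranges: [-2.59, 2.59], [-0.33, 1.99], [-1.39, 1.29], [0.1, 2.45], [-1.04, 4.18], [0.21, 1.99], [-2.66, 2.66]. Speed limits (rad/s): [2.57, 2.57, 3.14, 3.14, 3.14, 3.14, 3.14].

## Interface

Orientations are given as a rotation vector (axis times angle).
In Python, from rig import ctrl, optics gives the robot as it stands.
- The arm moves only by the tool arm_command, never from a script. Its argument "plan" is a list of rows, each a list of 3 entries, a list of its own where there are three numbers: the turn, a rotation vector about the tool's x, y, z in units of 5 degrees (1.0 is 5 degrees), then the shift along the tool's x, y, z in units of 50 mm (1.0 is 50 mm), then the finger opening in mm, from 0 to 85.4. A call has 1 to 10 rows; each row is the pose to reach, as a shift and turn from the pose commanded when the call began, along the tool's axes at that moment; what a row does not reach only later rows make up. A row lasts 1/10 s, in which the tool goes at most 50 mm and 8.59 degrees, less where a joint would pass 70% of its speed; a pose out of reach is approached as far as the arm can. A call with a gripper value outside its range is refused whole. The fingers move at their own pace and stop on an object; "force" is the grip in N (left out, the last holds). Time passes only in rows, so rows that repeat a pose let the fingers close. It gives the time, the measured TCP pose, the force, the opening and the grip force at its end, in the units of the state.
- ctrl.read_state(): the state, without advancing time (a new reading comes with each control period).
- optics.get_image(name): name is "scene" or "top" or "wrist"; returns a dict with "frame" (480x640x3 uint8, red, green, blue), "depth" (480x640 float32, m along the optical axis (not along the pixel's ray), 0 where there is no reading), "mtx" (3x3 intrinsics, pixels), "view" (4x4, takes a point from world to camera coordinates); the wrist camera has in their place "T_tool_cam" (4x4, takes a point from camera to tool coordinates, whose origin is the TCP and whose axes are the flange's). Camera axes: x right, y down, z forward; pixel columns grow to the right and rows downward; lengths in m; the calibration is good to about 2 mm. The wrist camera is an equidistant fisheye: a pixel r from the principal point sees the ray r / f radians off the axis. A picture is of the moment at which its call begins: read the wrist's pose just before it.
- ctrl.hand_in(): hands the job in; it is judged then, once.
The state is a dict: "t": time; "qpos": joint angles; "joint_velocities": joint speeds; "effort": joint torques, N m; "tool_pos": TCP position; "tcp_rot": TCP orientation; "force": force on the tool from outside, world axes, zero at the start; "moment": the same for the moment, N m; "finger_gap": finger opening in m; "grasp_force": force on a finger pad.
Only numpy, scipy, OpenCV 4.12 (cv2) and the standard library are available. Lean on these libraries where they do the work, as an engineer would, in place of code of your own. Each camera call takes 0.05 s, during which the arm holds its last target. There are 200 camera calls.

## Task

Turn the cutting die with the round cutter over onto the grey cutting board without picking it up: with the fingertips push it along the stone slab against the board's front edge and keep pushing until it tips up on that edge and flips over. Leave it lying flat, steel back up and the whole round cutter down on the board; never pinch or lift it, and leave everything else where it is.

Things in the scene. Friction and masses are not known exactly. Their poses are not given: they have to be found in the camera images.
- die_round: Die to turn over: plywood block 50 mm (x) by 60 mm (y) by 18 mm with a steel back; a round cutter 36 mm across stands 8 mm proud in mid-face; about 0.12 kg. Starts on the slab before the board's front edge, cutter up, long side roughly along that edge. Origin at the centre of the steel back; +z points to the cutter: up at the start, down once turned (origin then 26 mm above the board's top)
- slab: pale stone slab, fixed on the desk, 260 mm (its x, away from the robot) by 132 mm by 24 mm high; the board and the die lie on it. Origin at the centre of its underside. A hand press 0.43 m tall stands close to its right (its head and lever near x 0.51, y 0.2 and beyond) and a drawer cabinet with a printer 0.36 m tall to its left (y above 0.5): come in from the robot's side
- board: grey plastic cutting board, fixed on the far half of the slab, 76 mm (its x) by 128 mm (its y) by 8 mm thick. Origin at the centre of its underside (on the slab's top, 24 mm above the desk), +z up, +x points away from the robot: its front edge, the stop, faces -x. Its top is 32 mm above the desk
- board_edge (a point): middle of the board's top front edge, 8 mm above the slab's top (38 mm from the board's centre along its -x)
- die_tag: the other cutting die, a bystander: same plywood block, but its cutter is a 26 x 40 mm rectangle; lies cutter up, origin at the centre of its underside
- tape_roll: roll of tape 90 mm across, 18 mm high, lying flat; bystander; origin at the centre of its underside
- wax_block: yellow block of wax 35 x 55 x 18 mm; bystander; origin at the centre of its underside
- snap_tray: little tin tray of snaps 60 x 85 x 16 mm; bystander; origin at the centre of its underside
- awl: awl with a turned wooden handle, 151 mm long along its y, 24 mm high; bystander; origin on the underside, mid-length
- sanding_block: sanding block 41 x 76 x 25 mm; bystander; origin at the centre of its underside
There are look-alikes about, which are no part of the job. Leave any turquoise look-alike of the die_round alone.

How it is judged:
By the outcome, as a careful person would: the job done as asked, in the order asked, and still so for the second after the job is handed in, with the robot touching nothing.
It also fails if it takes over 42 s, if anything falls off the work surface, if the arm or the gripper's body presses on something with over 40 N, if the wrist force passes 120 N, or if a joint passes its speed limit or range.

## Working session

There is one attempt and no reset: what is moved stays moved. The work goes in short steps, Python scripts to look and compute and a tool call to move; the robot and the scene stay as the last step left them, time stands still between calls to the robot, and variables do not carry over. Pictures are saved under pics/ and viewed, at most 10 in all, crops included, and the job is handed in when it is done.

Besides the shell and the picture viewer there is one more tool, called after "Request:" as name(argument=value, ...) on one line, values as JSON. arm_command: Moves the arm, as the interface text tells. Its arguments: {"type":"object","properties":{"plan":{"type":"array"},"force":{"type":"number"}},"required":["plan"]}

```bash
ls; mkdir -p pics
python3 - <<'E'
from rig import ctrl, optics
import cv2,numpy as np
s=ctrl.read_state();print({k:np.round(v,3) for k,v in s.items()})
for n in("scene","top"):
    d=optics.get_image(n);cv2.imwrite(f"pics/{n}1.png",d["frame"][:,:,::-1]);np.savez(f"{n}1.npz",**d)
    print(n,d["mtx"].tolist(),np.round(d["view"],3).tolist())
E
```

```text
pics
{'t': np.float64(0.0), 'qpos': array([ 1.136,  0.469, -0.049,  1.534,  0.024,  1.141, -0.082]), 'joint_velocities': array([ 0.001, -0.001,  0.001,  0.   ,  0.   ,  0.001, -0.001]), 'effort': array([ 0.0000e+00, -5.1030e+01, -4.7000e-02, -2.3771e+01,  1.1000e-02,
        7.0000e-03, -0.0000e+00]), 'tool_pos': array([ 0.266, -0.62 ,  0.23 ]), 'tcp_rot': array([-3.075e+00, -6.330e-01,  1.000e-03]), 'force': array([-0.206,  0.122, -0.577]), 'moment': array([ 0.079, -0.006, -0.003]), 'grasp_force': np.float64(0.0), 'finger_gap': np.float64(0.085)}
scene [[522.1143210188392, 0.0, 316.37645635315965], [0.0, 522.1143210188392, 241.9204138398436], [0.0, 0.0, 1.0]] [[-0.548, -0.836, 0.018, 0.407], [-0.573, 0.36, -0.736, 0.196], [0.609, -0.414, -0.677, 0.819], [0.0, 0.0, 0.0, 1.0]]
top [[584.9591897531639, 0.0, 326.02756488583975], [0.0, 584.9591897531639, 243.52146948694573], [0.0, 0.0, 1.0]] [[0.025, -1.0, 0.009, 0.203], [-0.98, -0.027, -0.198, 0.464], [0.198, -0.004, -0.98, 1.173], [0.0, 0.0, 0.0, 1.0]]
```

View pics/scene1.png

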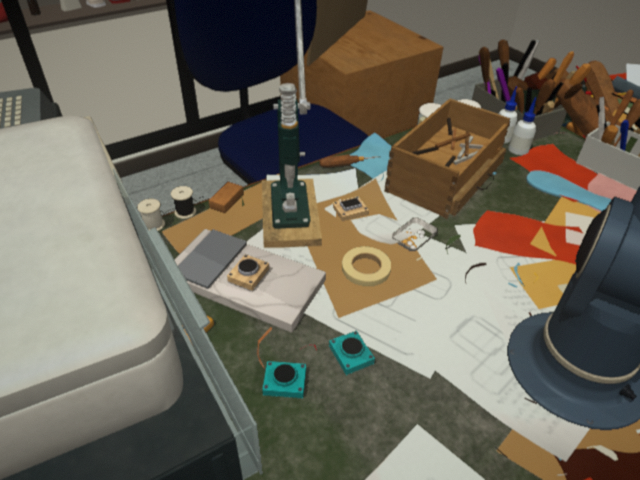

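View pics/top1.png

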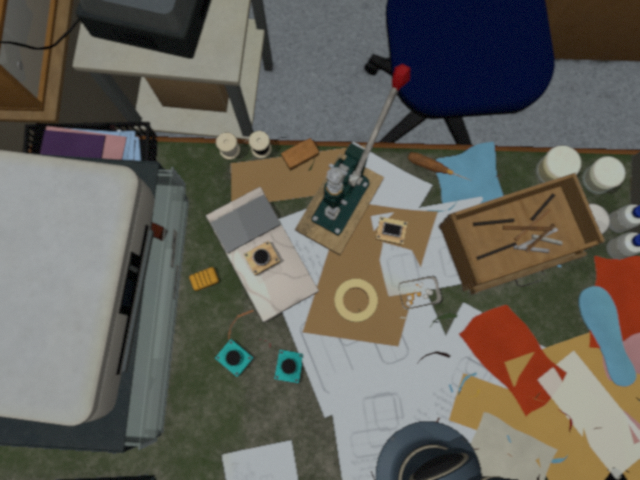

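Scene: the die on the slab is at scene (248,268) and top (263,257), with the board beyond it at top (246,217). Things that could be mistaken for it, in top pixels: die_tag (392,231, rectangular cutter) and the turquoise look-alikes (233,357) and (288,366). I choose (263,257): plywood, round cutter, on the slab in front of the board.

```bash
cat > h.py <<'E'
import numpy as np,cv2
def ray(d,uv,z):
    K,V=d["mtx"],d["view"];R,t=V[:3,:3],V[:3,3]
    uv=np.atleast_2d(np.asarray(uv,float))
    w=np.c_[uv,np.ones(len(uv))]@np.linalg.inv(K).T@R
    c=-R.T@t
    return c+w*((z-c[2])/w[:,2])[:,None]
E
python3 - <<'E'
from h import *
d=dict(np.load("top1.npz"));f=d["frame"];hsv=cv2.cvtColor(f,cv2.COLOR_RGB2HSV)
crop=f[170:330,190:340];cv2.imwrite("pics/crop1.png",cv2.resize(crop[:,:,::-1],None,fx=3.75,fy=3.75,interpolation=cv2.INTER_CUBIC)[:600])
for uv in[(245,220),(263,257),(275,290),(233,190),(222,228)]:print(uv,hsv[uv[1],uv[0]],d["depth"][uv[1],uv[0]])
# height map stats
K,V=d["mtx"],d["view"]
for uv in[(245,220),(255,250),(275,290),(392,231),(334,180),(365,110)]:
    D=d["depth"][uv[1],uv[0]];p=np.linalg.inv(V)@np.r_[np.linalg.inv(K)@[uv[0]*D,uv[1]*D,D],1];print(uv,p[:3].round(3))
E
```

```text
(245, 220) [100   7 106] 1.2410389
(263, 257) [60 11 23] 1.2066219
(275, 290) [ 17  23 179] 1.2180319
(233, 190) [ 17 118 127] 1.2815214
(222, 228) [ 90   2 112] 1.236055
(245, 220) [0.508 0.388 0.032]
(255, 250) [0.441 0.362 0.044]
(275, 290) [0.361 0.319 0.026]
(392, 231) [0.494 0.075 0.024]
(334, 180) [0.516 0.206 0.301]
(365, 110) [ 1.101  0.085 -0.712]
```

View pics/crop1.png

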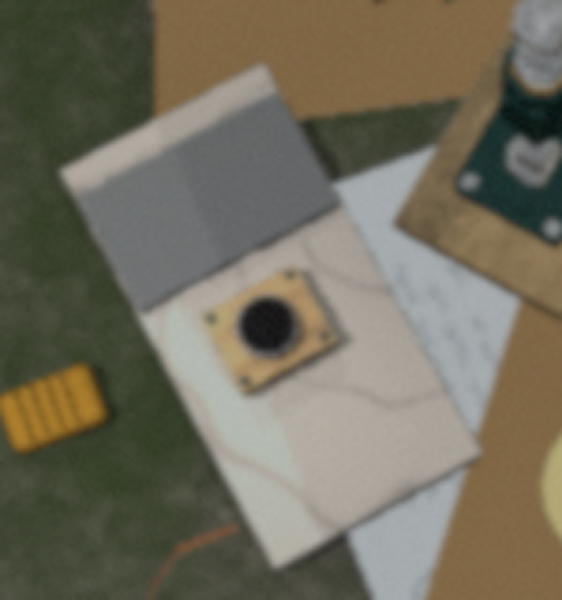

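The crop confirms a round black cutter on plywood at (270,325). The board's front edge runs from (145,310) to (340,205).

Run:
```python
from h import *
d=dict(np.load("top1.npz"));hsv=cv2.cvtColor(d["frame"],cv2.COLOR_RGB2HSV)
def box(m,z,near):
    m=cv2.morphologyEx(m,cv2.MORPH_OPEN,np.ones((3,3)))
    cs=[c for c in cv2.findContours(m,cv2.RETR_EXTERNAL,cv2.CHAIN_APPROX_NONE)[0] if cv2.pointPolygonTest(c,near,False)>=0 ]
    c=max(cs,key=cv2.contourArea);p=ray(d,c[:,0]+0.0,z)
    r=cv2.minAreaRect((p[:,:2]*1000).astype(np.float32));b=cv2.boxPoints(r);print(r,b.round().tolist())
roi=np.zeros(hsv.shape[:2],np.uint8);roi[185:325,200:325]=255
box(cv2.inRange(hsv,(80,0,70),(130,40,130))&roi,.032,(245,220))
m=cv2.inRange(hsv,(8,80,100),(28,255,255))&roi
m2=np.zeros_like(m);m2[235:280,240:290]=m[235:280,240:290]
k=cv2.morphologyEx(m2,cv2.MORPH_CLOSE,np.ones((15,15)))
box(k,.042,(263,257))
crop=np.array([(145,310),(340,205),(80,190),(278,95)])/3.75+[190,170]
print(ray(d,crop,.032).round(4))
cc=np.array([(207,318),(303,270),(345,338),(250,394),(267,325)])/3.75+[190,170]
print(ray(d,cc[:4],.042).round(4),ray(d,cc[4:],.05))
sc=np.array([(265,65),(60,172),(278,567),(480,455)])/3.75+[190,170]
print(ray(d,sc,.024).round(4))
```

```text
((501.2913818359375, 386.16302490234375), (71.91801452636719, 125.70669555664062), 30.8697566986084) [[438.0, 422.0], [503.0, 314.0], [564.0, 351.0], [500.0, 459.0]]
((426.0715026855469, 347.72869873046875), (49.268898010253906, 57.250457763671875), 28.889572143554688) [[391.0, 361.0], [418.0, 311.0], [461.0, 335.0], [434.0, 385.0]]
[[0.4363 0.4187 0.032 ]
 [0.4995 0.3122 0.032 ]
 [0.5042 0.4593 0.032 ]
 [0.563  0.3502 0.032 ]]
[[0.4309 0.3825 0.042 ]
 [0.4595 0.3305 0.042 ]
 [0.4218 0.3056 0.042 ]
 [0.3891 0.3566 0.042 ]] [[0.42648913 0.34822459 0.05      ]]
[[0.583  0.3593 0.024 ]
 [0.5163 0.473  0.024 ]
 [0.2961 0.3386 0.024 ]
 [0.3609 0.2293 0.024 ]]
```

```bash
cat >> h.py <<'E'
from scipy.spatial.transform import Rotation as Ro
YAW=np.radians(30.5);U=np.array([np.cos(YAW),np.sin(YAW),0]);N=np.array([-U[1],U[0],0]);Z=np.array([0,0,1.])
RT=np.c_[U,-N,-Z]
def rows(p0,rv0,pts,R=RT):
    R0=Ro.from_rotvec(rv0)
    w=(R0.inv()*Ro.from_matrix(R)).as_rotvec(degrees=True)/5
    print("turn",w.round(2))
    for p in pts:print((R0.inv().apply(np.asarray(p)-p0)/.05).round(2).tolist())
E
python3 - <<'E'
from h import *
from rig import ctrl
for n in("top1","scene1"):
    d=dict(np.load(n+".npz"));D=d["depth"];v,u=np.mgrid[:480,:640]
    P=np.c_[u.ravel(),v.ravel(),np.ones(u.size)]@np.linalg.inv(d["mtx"]).T*D.ravel()[:,None]
    P=(P-d["view"][:3,3])@d["view"][:3,:3];P=P[D.ravel()>0]
    for lo,(y0,y1) in((.15,(.05,.3)),(.15,(.3,.6)),(.03,(.05,.3)),(.12,(-.7,.05))):
        q=P[(P[:,2]>lo)&(P[:,1]>y0)&(P[:,1]<y1)&(P[:,0]>.25)&(P[:,0]<.62)&(P[:,2]<.6)]
        print(n,lo,y0,len(q),q.min(0).round(3) if len(q) else'',q.max(0).round(3) if len(q) else '')
s=ctrl.read_state()
rows(s["tool_pos"],s["tcp_rot"],[(.40,-.30,.25),(.46,-.1,.25),(.455,.05,.25),(.41,.18,.25),(.374,.317,.2)])
E
```

```text
top1 0.15 0.05 1969 [0.502 0.119 0.15 ] [0.62  0.224 0.386]
top1 0.15 0.3 15357 [0.25  0.488 0.15 ] [0.566 0.6   0.362]
top1 0.03 0.05 3303 [0.357 0.072 0.03 ] [0.62  0.293 0.386]
top1 0.12 -0.7 42 [ 0.382 -0.326  0.12 ] [ 0.599 -0.03   0.123]
scene1 0.15 0.05 2322 [0.502 0.121 0.15 ] [0.62  0.225 0.386]
scene1 0.15 0.3 11453 [0.25  0.489 0.15 ] [0.556 0.6   0.358]
scene1 0.03 0.05 4179 [0.479 0.121 0.03 ] [0.62  0.25  0.386]
scene1 0.12 -0.7 2251 [ 0.287 -0.631  0.12 ] [ 0.599 -0.411  0.199]
turn [-0.02 -0.   -1.45]
[4.98, -4.82, -0.38]
[7.66, -8.02, -0.38]
[8.76, -10.82, -0.37]
[8.96, -13.56, -0.37]
[9.38, -16.36, 0.64]
```

Request:
arm_command(plan=[[[0,0,-0.5],[0.6,-0.6,-0.3],0],[[0,0,-1.45],[1.3,-1.3,-0.4],0],[[0,0,-1.45],[1.9,-1.9,-0.4],0],[[0,0,-1.45],[2.6,-2.5,-0.4],0],[[0,0,-1.45],[3.2,-3.1,-0.4],0],[[0,0,-1.45],[3.9,-3.8,-0.4],0],[[0,0,-1.45],[4.5,-4.4,-0.4],0],[[0,0,-1.45],[5.1,-5.0,-0.4],0],[[0,0,-1.45],[5.7,-5.7,-0.4],0],[[0,0,-1.45],[6.3,-6.4,-0.4],0]])

```text
t: 1.1
tool_pos: [0.4296, -0.2, 0.2511]
tcp_rot: [3.031, 0.826, -0.0]
force: [1.4, -0.5, 0.4]
finger_gap: 0.0003
grasp_force: 0.0
```

Run:
```python
from h import *
from rig import ctrl
s=ctrl.read_state();print(s["t"],s["tool_pos"],s["force"])
rows(s["tool_pos"],s["tcp_rot"],[(.45,-.1,.25),(.44,.05,.25),(.41,.18,.25),(.374,.317,.2)])
```

```text
1.1 [ 0.42963403 -0.20002917  0.25113199] [ 1.41599635 -0.53903306  0.3636937 ]
turn [-0.  0. -0.]
[1.37, -1.52, 0.02]
[2.72, -4.2, 0.02]
[3.52, -6.75, 0.02]
[4.29, -9.48, 1.02]
```

Request:
arm_command(plan=[[[0,0,0],[0.7,-0.7,0],0],[[0,0,0],[1.2,-1.5,0],0],[[0,0,0],[1.6,-2.4,0],0],[[0,0,0],[2.1,-3.2,0],0],[[0,0,0],[2.6,-4.1,0],0],[[0,0,0],[2.9,-5.0,0],0],[[0,0,0],[3.2,-5.9,0],0],[[0,0,0],[3.5,-6.8,0],0],[[0,0,0],[3.7,-7.7,0.1],0],[[0,0,0],[4.0,-8.5,0.3],0]])

```text
t: 2.1
tool_pos: [0.3852, 0.2679, 0.2367]
tcp_rot: [3.03, 0.827, 0.003]
force: [1.7, -0.5, -0.1]
finger_gap: -0.0001
grasp_force: 0.0
```

Run:
```python
from h import *
from rig import ctrl
s=ctrl.read_state();print(s["t"],s["tool_pos"],s["force"])
rows(s["tool_pos"],s["tcp_rot"],[np.array([.4265,.348,0])+a*U+z*Z for a,z in((-.066,.13),(-.066,.038))])
```

```text
2.1 [0.38517572 0.26788456 0.23670367] [ 1.66708789 -0.47971098 -0.11591009]
turn [ 0.01 -0.02  0.01]
[0.2, -0.96, 2.13]
[0.2, -0.96, 3.97]
```

Request:
arm_command(plan=[[[0,0,0],[0.1,-0.5,0.6],0],[[0,0,0],[0.2,-0.95,1.4],0],[[0,0,0],[0.2,-0.95,2.2],0],[[0,0,0],[0.2,-0.95,3.0],0],[[0,0,0],[0.2,-0.95,3.5],0],[[0,0,0],[0.2,-0.95,3.95],0],[[0,0,0],[0.2,-0.95,3.95],0],[[0,0,0],[0.2,-0.95,3.95],0]])

```text
t: 2.9
tool_pos: [0.3706, 0.312, 0.0389]
tcp_rot: [3.031, 0.827, -0.001]
force: [0.1, 0.3, -0.4]
finger_gap: 0.0003
grasp_force: 0.0
```

Run:
```python
from h import *
from rig import ctrl,optics
s=ctrl.read_state();print(s["t"],s["tool_pos"],s["force"])
a=optics.get_image("scene")["frame"][190:310,150:310,::-1]
w=optics.get_image("wrist")["frame"][:,:,::-1]
im=np.hstack([cv2.resize(a,(400,300),interpolation=2),cv2.resize(w,(400,300),interpolation=3)])
cv2.imwrite("pics/a.png",im)
```

```text
2.9 [0.37057375 0.3120141  0.03890919] [ 0.13784192  0.28874928 -0.43519617]
```

View pics/a.png

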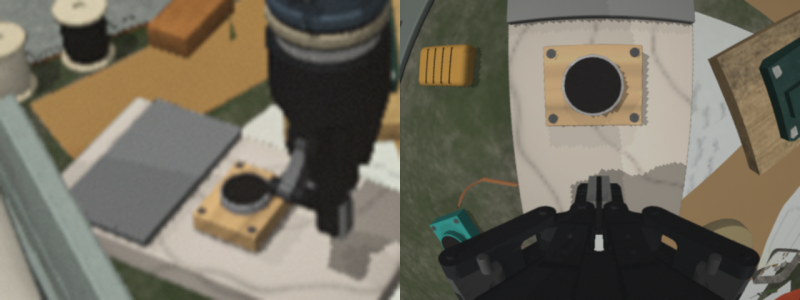

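Left half (scene): the gripper stands behind the die on the slab. Right half (wrist): fingertips at (597,180), lined up with the die at (594,85), whose side is parallel to the board edge at y≈20. Now pushing gently.

Request:
arm_command(plan=[[[0,0,0],[0.1,0,0.05],0],[[0,0,0],[0.25,0,0.05],0],[[0,0,0],[0.4,0,0.05],0],[[0,0,0],[0.5,0,0.05],0],[[0,0,0],[0.6,0,0.05],0],[[0,0,0],[0.68,0,0.05],0],[[0,0,0],[0.76,0,0.05],0],[[0,0,0],[0.84,0,0.05],0],[[0,0,0],[0.92,0,0.05],0],[[0,0,0],[0.92,0,0.05],0]])

```text
t: 4.0
tool_pos: [0.411, 0.3356, 0.0363]
tcp_rot: [-3.031, -0.826, -0.001]
force: [0.3, -0.2, 0.8]
finger_gap: -0.0003
grasp_force: 0.0
```

Run:
```python
from h import *
from rig import ctrl,optics
s=ctrl.read_state();print(s["t"],s["tool_pos"],s["force"],(s["tool_pos"]-[.469,.367,.032])@np.c_[U,N,Z])
w=optics.get_image("wrist")["frame"][:320,100:540,::-1]
cv2.imwrite("pics/b.png",w)
```

```text
4.0 [0.41103538 0.3356474  0.03632885] [ 0.29515533 -0.16759303  0.83713723] [-0.06585665  0.00240495  0.00432885]
```

View pics/b.png

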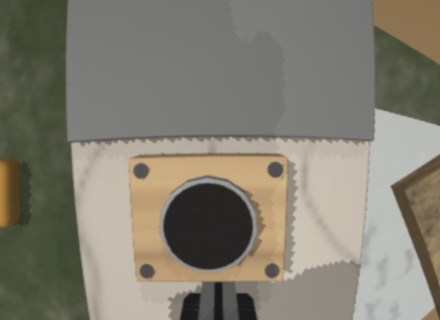

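The die is square to the board, its front side at y≈155 against the edge at y≈138: about 5 mm to go.

Request:
arm_command(plan=[[[0,0,0],[0.06,0,0],0],[[0,0,0],[0.1,0,0],0],[[0,0,0],[0.14,0,0],0],[[0,0,0],[0.16,0,0],0]])

```text
t: 4.45
tool_pos: [0.4174, 0.3393, 0.0363]
tcp_rot: [3.031, 0.826, -0.0]
force: [-1.3, -0.3, 0.1]
finger_gap: 0.0002
grasp_force: 1.2
```

Request:
arm_command(plan=[[[0,0,0],[0.03,0,0],0],[[0,0,0],[0.06,0,0],0],[[0,0,0],[0.06,0,0],0]])

```text
t: 4.75
tool_pos: [0.4174, 0.3393, 0.0359]
tcp_rot: [3.028, 0.826, -0.008]
force: [-5.5, -3.6, 5.0]
finger_gap: 0.0001
grasp_force: 3.6
```

Request:
arm_command(plan=[[[0,0,0],[0.05,0,0],0],[[0,0,0],[0.06,0,-0.08],0],[[0,0,0],[0.08,0,-0.16],0],[[0,0,0],[0.1,0,-0.24],0],[[0,0,0],[0.12,0,-0.31],0],[[0,0,0],[0.12,0,-0.31],0]])

```text
t: 5.35
tool_pos: [0.422, 0.3419, 0.0513]
tcp_rot: [3.027, 0.826, -0.01]
force: [-7.4, -3.9, 2.8]
finger_gap: 0.0
grasp_force: 4.4
```

Run:
```python
from h import *
from rig import ctrl,optics
s=ctrl.read_state();print(s["t"],s["tool_pos"],s["force"],(s["tool_pos"]-[.469,.367,.032])@np.c_[U,N,Z])
a=optics.get_image("scene")["frame"][220:300,180:290,::-1]
w=optics.get_image("wrist")["frame"][:300,120:520,::-1]
cv2.imwrite("pics/c.png",np.hstack([cv2.resize(a,(400,300),interpolation=2),w]))
```

```text
5.35 [0.42195479 0.34187252 0.05131801] [-7.43586736 -3.91927556  2.84331048] [-0.05328869  0.00222668  0.01931801]
```

View pics/c.png

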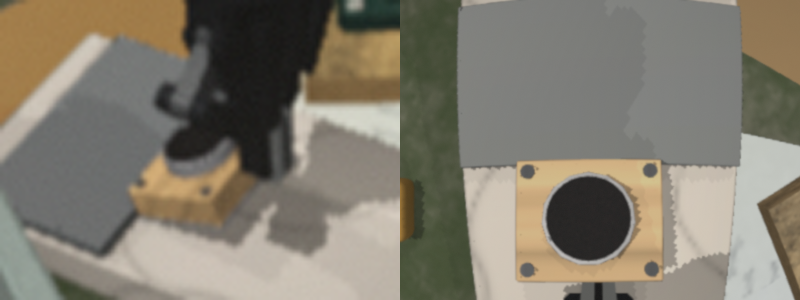

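The die is tipped about 20°: in the left half its rear edge is raised at (250,190), and in the right half its front is over the board edge at y≈162. Continuing the arc.

Request:
arm_command(plan=[[[0,0,0],[0.04,0,-0.06],0],[[0,0,0],[0.08,0,-0.13],0],[[0,0,0],[0.13,0,-0.19],0],[[0,0,0],[0.18,0,-0.25],0],[[0,0,0],[0.24,0,-0.3],0],[[0,0,0],[0.3,0,-0.35],0],[[0,0,0],[0.37,0,-0.39],0],[[0,0,0],[0.44,0,-0.43],0]])

```text
t: 6.25
tool_pos: [0.4415, 0.3537, 0.0745]
tcp_rot: [3.027, 0.826, -0.008]
force: [-7.8, -6.3, 17.5]
finger_gap: -0.0
grasp_force: 10.1
```

Run:
```python
from h import *
from rig import ctrl,optics
s=ctrl.read_state();print(s["t"],s["tool_pos"],s["force"],(s["tool_pos"]-[.469,.367,.032])@np.c_[U,N,Z])
a=optics.get_image("scene")["frame"][220:300,180:290,::-1]
w=optics.get_image("wrist")["frame"][:300,120:520,::-1]
cv2.imwrite("pics/d.png",np.hstack([cv2.resize(a,(400,300),interpolation=2),w]))
```

```text
6.25 [0.44147259 0.35367491 0.07446888] [-7.75464    -6.26252531 17.51799982] [-0.03048141  0.00248993  0.04246888]
```

View pics/d.png

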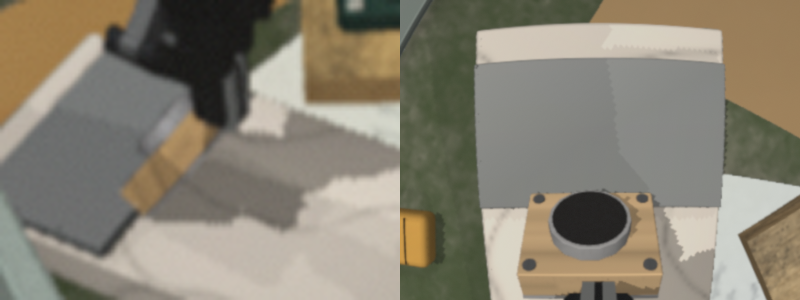

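The die stands at about 55–60°, pivoting on the edge at right-half (590,205). Finishing the flip.

Request:
arm_command(plan=[[[0,0,0],[0.07,0,-0.05],0],[[0,0,0],[0.15,0,-0.08],0],[[0,0,0],[0.22,0,-0.11],0],[[0,0,0],[0.3,0,-0.12],0],[[0,0,0],[0.46,0,-0.13],0],[[0,0,0],[0.68,0,-0.12],0],[[0,0,0],[0.9,0,-0.1],0],[[0,0,0],[1.1,0,-0.1],0],[[0,0,0],[1.1,0,-0.1],0]])

```text
t: 7.25
tool_pos: [0.4956, 0.386, 0.0811]
tcp_rot: [-3.027, -0.824, -0.015]
force: [3.7, 1.8, 10.5]
finger_gap: -0.0002
grasp_force: 5.0
```

Run:
```python
from h import *
from rig import ctrl,optics
s=ctrl.read_state();print(s["t"],s["tool_pos"],s["force"],(s["tool_pos"]-[.469,.367,.032])@np.c_[U,N,Z])
a=optics.get_image("scene")["frame"][220:300,180:290,::-1]
w=optics.get_image("wrist")["frame"][:300,120:520,::-1]
cv2.imwrite("pics/e.png",np.hstack([cv2.resize(a,(400,300),interpolation=2),w]))
```

```text
7.25 [0.49561306 0.38600724 0.08114102] [ 3.67554119  1.76051597 10.53950791] [0.03257749 0.00287004 0.04914102]
```

View pics/e.png

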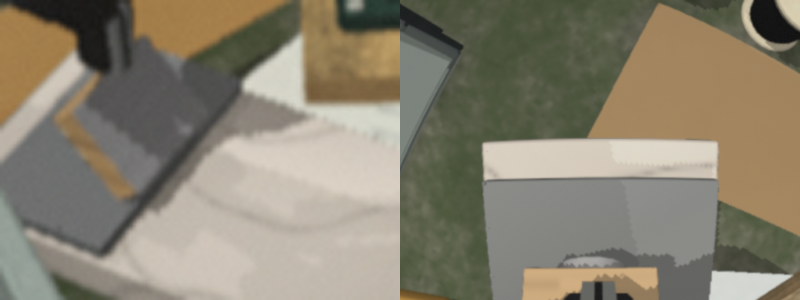

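The die is past upright, about 110°: steel back seen at left-half (150,110), bottom edge on the board at (130,190), fingertip resting on its upper side. Raising the finger will let it fall forward.

Request:
arm_command(plan=[[[0,0,0],[0.0,0,-0.1],0],[[0,0,0],[0.0,0,-0.25],0],[[0,0,0],[0,0,-0.5],0],[[0,0,0],[-0.2,0,-0.8],0],[[0,0,0],[-0.6,0,-1.2],0],[[0,0,0],[-1.2,0,-1.5],0],[[0,0,0],[-1.8,0,-1.8],0],[[0,0,0],[-2.4,0,-2.0],0],[[0,0,0],[-2.4,0,-2.0],0]])

```text
t: 8.25
tool_pos: [0.385, 0.3208, 0.1798]
tcp_rot: [3.028, 0.829, 0.002]
force: [0.7, 0.1, -0.1]
finger_gap: 0.0002
grasp_force: 0.0
```

Run:
```python
from h import *
from rig import ctrl,optics
s=ctrl.read_state();print(s["t"],s["tool_pos"],s["force"],(s["tool_pos"]-[.469,.367,.032])@np.c_[U,N,Z])
a=optics.get_image("scene")["frame"][210:300,170:290,::-1]
d=optics.get_image("top");np.savez("top2.npz",**d);w=d["frame"][170:290,200:360,::-1]
cv2.imwrite("pics/f.png",np.hstack([cv2.resize(a,(400,300),interpolation=2),cv2.resize(w,(400,300),interpolation=2)]))
```

```text
8.25 [0.38504572 0.32083142 0.17982786] [ 0.73843386  0.05253068 -0.13520185] [-0.09576978  0.00282983  0.14782786]
```

View pics/f.png

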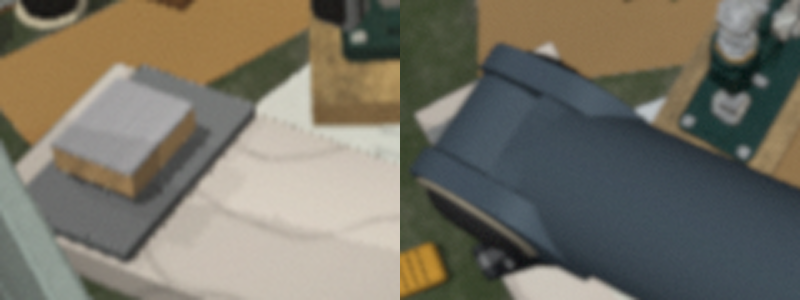

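The die lies flat on the board, steel back up at left-half (125,120). Checking its height and position by depth.

Run:
```python
from h import *
from rig import optics
d=optics.get_image("scene");D=d["depth"];v,u=np.mgrid[:480,:640]
P=np.c_[u.ravel(),v.ravel(),np.ones(u.size)]@np.linalg.inv(d["mtx"]).T*D.ravel()[:,None]
P=(P-d["view"][:3,3])@d["view"][:3,:3]
q=(P-[.469,.367,.032])@np.c_[U,N,Z]
q=q[(abs(q[:,0]-.04)<.05)&(abs(q[:,1])<.06)&(q[:,2]>.02)&(q[:,2]<.05)]
A=np.c_[q[:,:2],np.ones(len(q))];print(len(q),np.percentile(q,[2,50,98],axis=0).round(4),np.linalg.lstsq(A,q[:,2],rcond=None)[0].round(3))
```

```text
750 [[ 0.0153 -0.0234  0.0209]
 [ 0.0392  0.0082  0.0248]
 [ 0.0648  0.0358  0.0272]] [ 0.011 -0.014  0.024]
```

```bash
python3 -c "
from rig import ctrl
print(ctrl.hand_in())"
```

```text
the job is handed in; nothing more can be done
None
```

The round-cutter die was pushed against the board's front edge and tipped over it without being pinched. It now lies flat, steel back up, with the whole cutter on the board; the job was handed in at about 8 s on the robot's clock.

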